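# Clamp the lid onto a packed tub in the lid press

### The arm

A 6-joint arm with a two-finger parallel gripper is mounted at the origin on the work surface. World frame = base frame: x ahead of the robot, y to its left, z up, the work surface at z = 0. Lengths are in m, angles in rad, forces in N, time in s.
With the tool pointing down it reaches from about 0.25 to 0.8 m from the base axis. Payload 3.9 kg.
Tool frame: the origin (TCP) lies at the centre of the arm's flange, where the gripper is bolted on; the fingertips stand 173 mm ahead of it and the grasp point (between the pads) lies ahead of it (r.grasp_offset is the x of the grasp point in the tool frame, in m); x points along the fingers, y is the direction in which the jaws open and shut, and the axes are right-handed (so a half turn about x gives the same grasp; the last joint's range is limited). The gripper opens to 85 mm and grips with 20 to 120 N. Pads are 22 mm wide; open, the fingers measure 114 mm over their backs; the gripper's body (76 mm by 85 mm) begins 54 mm behind the grasp point. The pads swing forward as they close: fully open they stand 13 mm farther back than shut.
Start: joints at [1.27, 0.26, -0.138, 1.173, 0, 1.571], TCP at [0.156, 0.501, 0.405] pointing down, gripper open.
Joint ranges: [-2.78, 2.78], [-0.83, 1.72], [-1.28, 1.37], [-1.9, 2.12], [-1.57, 1.48], [-3.14, 3.14]. Speed limits (rad/s): [2.57, 2.57, 3.14, 3.14, 3.14, 3.14].

### API

Orientations are given as a unit quaternion [w, x, y, z].
In Python, from bench import r gives the robot as it stands.
- The arm moves only by the tool drive_tool, never from a script. Its argument "increments" is a list of rows, each an object with "claw": the closure, from -1 (fully open) to 1 (shut); "offset": the shift along the world's x, y, z scaled (see below), a list of three; "rotation": the turn, a rotation vector about the world's x, y, z scaled (see below), a list of three. A call has exactly 8 rows; each row is the pose to reach, as a shift and turn from the pose commanded when the call began; what a row does not reach only later rows make up. The controller multiplies each number of a shift by 0.6 m and each number of a turn by pi/4 rad. A row lasts 1/10 s, in which the tool goes at most 50 mm and 8.59 degrees, less where a joint would pass 70% of its speed; a pose out of reach is approached as far as the arm can. A call with a number of a shift or a turn outside -1 to 1 is refused whole. A call with a gripper value outside its range is refused whole. The fingers move at their own pace and stop on an object; the grip force is fixed at half the most. Time passes only in rows, so rows that repeat a pose let the fingers close, or fill a call up. It gives the time, the measured TCP pose, the force and the opening at its end, in the units of the state.
- r.get_obs(): the state, without advancing time (a new reading comes with each control period).
- r.read_camera(name): name is "scene" or "top" or "wrist"; returns a dict with "color" (384x512x3 uint8, red, green, blue), "fx", "fy", "cx", "cy" (pixels), "k1" (the pictures are not rectified: a ray, as slopes to the right and down, at radius r is drawn at 1 + k1 r^2 times it, then the intrinsics apply), "rvec" (rotation vector, rad) and "tvec" (3), from world to camera coordinates, as OpenCV has them; the wrist camera has in their place "mount" (4x4, takes a point from camera to tool coordinates, whose origin is the TCP and whose axes are the tool frame's). Camera axes: x right, y down, z forward; pixel columns grow to the right and rows downward; lengths in m; the calibration is good to about 2 mm. A picture is of the moment at which its call begins: read the wrist's pose just before it. There is no depth.
- r.finish_job(): hands the job in, once; it reports no verdict.
Trained networks look in the newest picture that a camera, given by its name, has taken for a name from the list of things; names that differ only in an ending like _2 or _b are one class to them, and where a whole thing is asked for, a point or a joint stands for the part that bears it (a point fixed in the world has none). Each returns a list of dicts, best first, with "p" (0 to 1); they miss things now and then, are a little off and sometimes report something else, mostly with a low value. They report only what shows in the picture. A call takes as long as a camera call. They do not tell look-alikes from the thing itself.
- r.find_in(camera, label): "centre" ([row, column] in pixels, amid what is visible of it).
The state is a dict: "time_s": time; "q": joint angles; "qd": joint speeds; "tau": joint torques, N m; "ee_pos": TCP position; "tcp_rot": TCP orientation; "force": force on the tool from outside, world axes, zero at the start; "ft_torque": the same for the moment, N m; "opening": finger opening in m.
Only numpy, scipy, OpenCV 4.12 (cv2) and the standard library are available. Lean on these libraries where they do the work, as an engineer would, in place of code of your own. Each camera call takes 0.05 s, during which the arm holds its last target.

### The job

Clamp the lid down on the filled tub in the blue lid press: with your fingers, push the yellow strap round over the tub until it rests against its stop, and only then push the red cam lever all the way down so that the rubber pad presses on the lid. Nothing is to be picked up; leave the tub and lid lying in the press, and do not disturb the cups or the stack of spare lids. Finish with the robot clear of everything.

Things in the scene. Friction and masses are not known exactly. Their poses are not given: they have to be found in the camera images.
- press: Fixed lid press, blue base 250 x 172 x 12 mm from x +35 to -215 mm of its origin. Origin on the table surface under the strap's upright pivot axis, z up; the closed strap points along its -x. White nest walls (tops 24 mm up) hold the tub centred at x -85 mm. A dark stop pin, 12 mm thick, 100 mm tall, at x -188, y -18.5 mm meets the -y side of the closed strap.
- strap (a joint): Strap angle about the upright pivot, rad. 0 = over the tub, against the stop pin, along the press's -x; grows as it swings open towards the press's +y (at 1.57 it points along +y; limit 1.6). Starts open at 0.8 to 1.3. It is pushed closed on its side facing away from the tub, with about 1 N at the push point, and stays where it is left. The lever and pad ride on it.
- strap_push (a point): Good point to push: middle of the strap's width and height, 98 mm above the table, 170 mm from the pivot axis, beyond the raised lever and outside the tub at every angle. The strap is a level yellow bar 24 mm wide, 16 mm tall (underside 90, top 106 mm above the table), its end 200 mm from the pivot axis.
- lever (a joint): Cam lever angle, rad. 0 = raised, pointing 65 degrees above level and leaning towards the strap's free end; 1.1 = fully down at its stop, along the strap, 2 degrees above level. Starts at 0 to 0.2, stays where left. It turns in the upright plane through the strap; push down and outwards on its upper face (the one towards the pivot), 4 to 6 N near its end.
- lever_hinge (a point): Level hinge axis of the lever, on the strap 70 mm from the pivot axis, 118 mm above the table.
- lever_tip (a point): Outer end of the lever, on its centre line, 80 mm from the hinge. The outer 34 mm is a red grip 22 mm wide and 12 mm thick; the steel shank inside it is 10 x 10 mm.
- pad: Black rubber pad, 44 mm across, 8 mm thick, under the strap 70 mm from the pivot axis. Origin at the centre of its top. With the lever raised its underside is 4 mm above the lid; the lever lowers it by 8 mm in all. It is sprung (3 N per mm) and presses on the lid with about 12 N when the lever is down.
- tub: Loose clear tub 105 x 140 x 50 mm filled with black cakes, in the press's nest, its length across the strap. Origin at the centre of its underside, 12 mm above the table.
- lid: Loose clear lid 107 x 142 x 4 mm lying on the tub. Origin at the centre of its underside, on the tub's rim 62 mm above the table; top at 66 mm.
- cup_a: Loose small clear cup with a black cake, 56 mm across, 36 mm tall, on the table beside the press on the strap's open side (press +y), below the strap's sweep. Origin at the centre of its underside.
- cup_b: A cup like the other, on the other side of the press (press -y). Origin at the centre of its underside.
- spare_lids: Loose stack of spare lids, 107 x 142 x 16 mm, on the table on the press's -y side. Origin at the centre of its underside.
Mind the look-alikes: they are no part of the job. There is more than one size of the lid; the one meant has the size given above.

How it is judged:
By the outcome, as a careful person would: the job done as asked, in the order asked, and still so for the second after the job is handed in, with the robot touching nothing.
It also fails if it takes over 48 s, if anything falls off the work surface, if the arm or the gripper's body presses on something with over 40 N, if the wrist force passes 120 N, or if a joint passes its speed limit or range.

## Working session

There is one attempt and no reset: what is moved stays moved. The work goes in short steps, Python scripts to look and compute and a tool call to move; the robot and the scene stay as the last step left them, time stands still between calls to the robot, and variables do not carry over. Pictures are saved under pics/ and viewed, and the job is handed in when it is done.

Besides the shell and the picture viewer there is one more tool, called after "Request:" in YAML: its name, and indented under it one key for each argument. drive_tool: Moves the arm, as the interface text tells. Shifts and turns lie within -1 to 1; 1 stands for 0.6 m of shift or pi/4 rad of turn. Its arguments: {"type":"object","properties":{"increments":{"type":"array","items":{"type":"object","properties":{"claw":{"type":"number"},"offset":{"type":"array","items":{"type":"number","minimum":-1,"maximum":1}},"rotation":{"type":"array","items":{"type":"number","minimum":-1,"maximum":1}}}}}},"required":["increments"]}

```bash
ls; mkdir -p pics; python3 - <<'E'
from bench import r
import cv2
o=r.get_obs(); print(o)
for n in ["scene","top"]:
    c=r.read_camera(n); cv2.imwrite(f"pics/{n}0.png",cv2.cvtColor(c["color"],cv2.COLOR_RGB2BGR))
    print(n,{k:v for k,v in c.items() if k!="color"})
    for l in ["press","strap","strap_push","lever_hinge","lever_tip","lever","pad","tub","lid","cup_a","spare_lids"]:
        print(l,[( [round(x) for x in d["centre"]],round(d["p"],2)) for d in r.find_in(n,l)][:4])
print(r.grasp_offset, r.get_obs()["time_s"])
E
```

```text
pics
{'time_s': 0.0, 'q': array([ 1.26998497e+00,  2.60667135e-01, -1.39383938e-01,  1.17269359e+00,
       -2.32177096e-05,  1.57079544e+00]), 'qd': array([ 0.00019492, -0.00151748, -0.00067636,  0.00072173,  0.00182584,
       -0.00072252]), 'tau': array([ 1.05197218e-03, -4.05673707e+01,  2.53923959e+01,  1.86874566e-02,
        1.90750507e-04, -1.95042041e-06]), 'ee_pos': array([0.1554552 , 0.50109241, 0.4038678 ]), 'tcp_rot': array([ 0.69902843,  0.10526968,  0.69921863, -0.10663427]), 'force': array([-0.47182737,  0.40913997,  0.02727438]), 'ft_torque': array([ 0.03095061, -0.00485357,  0.00592981]), 'opening': 0.08551413767936403}
scene {'fx': 360.9777816430207, 'fy': 360.9777816430207, 'cx': 251.39152543389864, 'cy': 187.4485514230946, 'k1': -0.011534276122482524, 'rvec': array([ 2.21326528,  0.65175143, -0.27464703]), 'tvec': array([-0.4811432 , -0.14824461,  1.0549127 ])}
press [([210, 272], 0.67), ([222, 179], 0.26), ([174, 283], 0.17)]
strap [([175, 284], 0.74), ([141, 287], 0.48)]
strap_push [([174, 284], 0.92)]
lever_hinge [([140, 288], 0.69)]
lever_tip []
lever [([142,
[... 196 characters left out ...]
pare_lids [([293, 212], 0.62)]
top {'fx': 422.64020121007763, 'fy': 422.64020121007763, 'cx': 258.8867464833183, 'cy': 190.4247162149448, 'k1': -0.0459883293523406, 'rvec': array([ 2.12977489, -2.172617  ,  0.1253269 ]), 'tvec': array([-0.02272455,  0.60891405,  1.06485762])}
press [([190, 236], 0.95), ([186, 323], 0.57), ([188, 210], 0.56)]
strap [([189, 211], 0.69), ([189, 202], 0.42)]
strap_push [([190, 207], 0.69)]
lever_hinge [([186, 204], 0.51)]
lever_tip [([188, 201], 0.77)]
lever [([188, 205], 0.76)]
pad []
tub []
lid [([165, 162], 0.88), ([129, 270], 0.71)]
cup_a [([238, 178], 0.8), ([242, 300], 0.8), ([190, 214], 0.74)]
spare_lids [([183, 323], 0.57), ([211, 242], 0.55)]
0.1547 1.2
```

View pics/scene0.png

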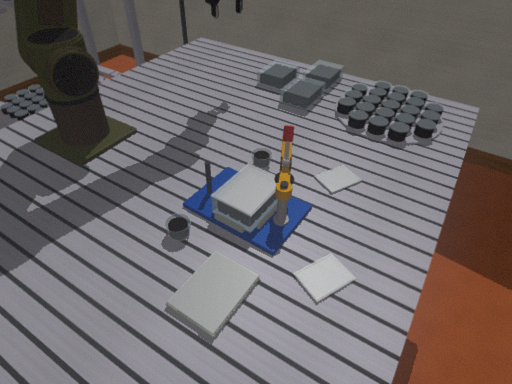

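View pics/top0.png

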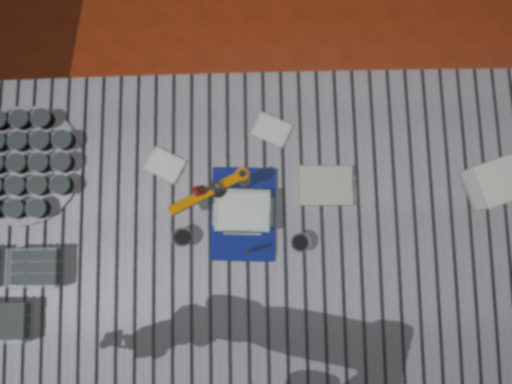

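```bash
python3 - <<'E'
import cv2
a=cv2.imread("pics/top0.png")[145:275,150:370]; cv2.imwrite("pics/top0z.png",cv2.resize(a,None,fx=3.6,fy=3.6,interpolation=cv2.INTER_CUBIC))
a=cv2.imread("pics/scene0.png")[115:255,165:365]; cv2.imwrite("pics/scene0z.png",cv2.resize(a,None,fx=4,fy=4,interpolation=cv2.INTER_CUBIC))
E
```

```text
(no output)
```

View pics/top0z.png

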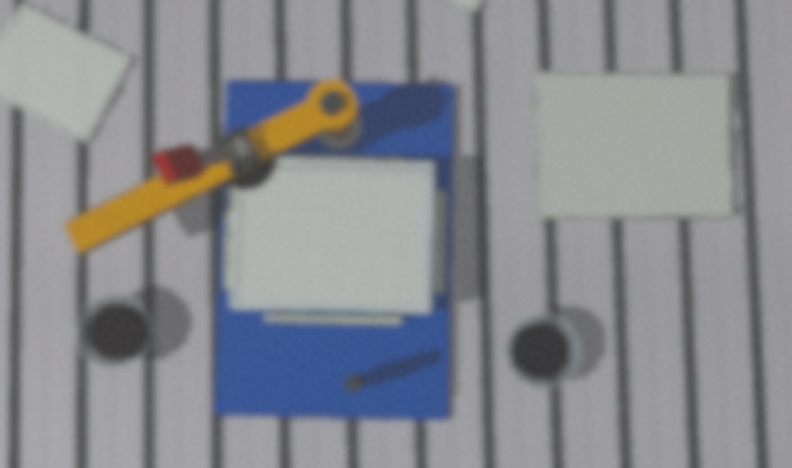

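View pics/scene0z.png

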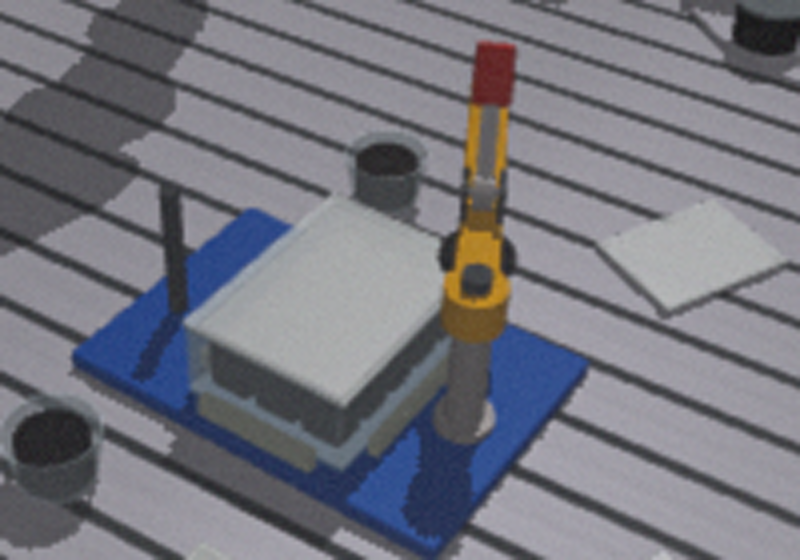

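```bash
cat > h.py <<'E'
import numpy as np, cv2
from scipy.optimize import least_squares
def proj(c,P):
    R=cv2.Rodrigues(np.asarray(c["rvec"]))[0]; p=np.atleast_2d(P)@R.T+c["tvec"]
    s=p[:,:2]/p[:,2:]; s=s*(1+c["k1"]*(s**2).sum(1,keepdims=True))
    return s*[c["fx"],c["fy"]]+[c["cx"],c["cy"]]
def toW(pose,P):
    x,y,a=pose; P=np.atleast_2d(P); c,s=np.cos(a),np.sin(a)
    return np.c_[x+c*P[:,0]-s*P[:,1], y+s*P[:,0]+c*P[:,1], P[:,2]]
def strapP(th,rad,z,lat=0):  # press frame; lat>0 = towards opening side
    return [-rad*np.cos(th)+lat*np.sin(th), rad*np.sin(th)+lat*np.cos(th), z]
def leverP(th,ph,d,n=0):
    e=np.radians(65)-ph*63/63.025
    return strapP(th,.07+d*np.cos(e)-n*np.sin(e),.118+d*np.sin(e)+n*np.cos(e))
E
python3 - <<'E'
from h import *
from bench import r
ct=r.read_camera("top"); cs=r.read_camera("scene")
T=lambda u,v:((u+.5)/3.6-.5+150,(v+.5)/3.6-.5+145)
S=lambda u,v:((u+.5)/4-.5+165,(v+.5)/4-.5+115)
C=[[.035,.086,.012],[.035,-.086,.012],[-.215,-.086,.012],[-.215,.086,.012],[-.188,-.0185,.1]]
uT=np.array([T(*p) for p in [(228,82),(453,85),(449,417),(215,413),(353,383)]])
uS=np.array([S(*p) for p in [(588,367),(435,553),(73,357),(255,208),(172,187)]])
f=lambda q:np.r_[(proj(ct,toW(q,C))-uT).ravel(),(proj(cs,toW(q,C))-uS).ravel()]
s=least_squares(f,[.5,0,0]); print(s.x, s.fun.round(1).reshape(-1,2).tolist())
st=least_squares(lambda q:(proj(ct,toW(q,C))-uT).ravel(),s.x).x; ss=least_squares(lambda q:(proj(cs,toW(q,C))-uS).ravel(),s.x).x
print(st,ss)
# strap
eT=np.array([T(65,226),T(80,253)])
g=lambda t:(proj(ct,toW(s.x,[strapP(t[0],.2,.106,.012),strapP(t[0],.2,.106,-.012)]))-eT).ravel()
z=least_squares(g,[1.1]); print("th",z.x,z.fun)
th=z.x[0]
tip=np.array([S(496,44)]) 
k=lambda t:(proj(cs,toW(s.x,leverP(t[1],t[0],.08))) -tip).ravel()
z=least_squares(k,[0.1,th]);print("lev",z.x,z.fun, proj(cs,toW(s.x,[leverP(th,0,.08),leverP(th,.2,.08)])),tip)
print("tip top", proj(ct,toW(s.x,[leverP(th,0,.08),leverP(th,.2,.08)])),T(180,163))
np.save("pose.npy",np.r_[s.x,th])
print(toW(s.x,[[0,0,0],strapP(th,.17,.098),strapP(0,.17,.098),leverP(0,0.1,.07),leverP(0,1.1,.07)]).round(3))
for n,u in (("cupA",T(118,332)),("cupB",T(541,350))):
    q=least_squares(lambda p:(proj(ct,[p[0],p[1],.03])-u).ravel(),[.4,0]).x
    print(n,q)
E
```

```text
[ 0.64255811  0.00532025 -0.04409541] [[-0.6, -1.6], [0.6, -1.0], [-0.2, 0.7], [-0.7, 0.1], [-0.2, -0.3], [1.1, -1.2], [-0.4, 0.4], [-1.2, -0.8], [-1.0, -0.6], [-0.6, 1.2]]
[ 0.64148428  0.00537091 -0.03894871] [ 0.64342905  0.00505798 -0.0497154 ]
th [1.06124321] [-0.34253106 -0.43961068 -0.18897773  0.72868871]
lev [0.11083743 1.06936741] [-0.01845566  0.26016838] [[288.25382811 126.09892278]
 [288.09179684 126.0004975 ]] [[288.625 125.625]]
tip top [[199.27828389 188.57152032]
 [194.44571179 191.83784714]] (199.63888888888889, 189.91666666666666)
[[0.643 0.005 0.   ]
 [0.566 0.157 0.098]
 [0.473 0.013 0.098]
 [0.537 0.01  0.178]
 [0.503 0.011 0.12 ]]
cupA [0.49161038 0.1667365 ]
cupB [ 0.47292905 -0.13846103]
```

```bash
cat > plan.py <<'E'
from h import *
x=np.load("pose.npy"); P=x[:3]
def fing(th,rad,lat): return toW(P,[strapP(th,rad,0,lat)])[0][:2]
E
python3 - <<'E'
from plan import *
from bench import r
from scipy.spatial.transform import Rotation as R
o=r.get_obs(); q=o["tcp_rot"]; M=R.from_quat(q,scalar_first=True).as_matrix(); print(M.round(3),o["time_s"])
print("appr",fing(1.06,.178,.055),fing(1.06,.178,.032))
for t in np.linspace(1.06,0,9): print(round(t,3),fing(t,.178,.027).round(4), "jaw ang",round(np.degrees(np.pi/2-t+P[2]),1))
E
```

```text
[[ 0.     0.296  0.955]
 [ 0.     0.955 -0.296]
 [-1.     0.    -0.   ]] 1.3
appr [0.61158652 0.18903133] [0.59104619 0.17868265]
1.06 [0.5866 0.1764] jaw ang 26.7
0.928 [0.5645 0.1675] jaw ang 34.3
0.795 [0.5437 0.1558] jaw ang 41.9
0.663 [0.5247 0.1414] jaw ang 49.5
0.53 [0.5078 0.1247] jaw ang 57.1
0.397 [0.4932 0.1058] jaw ang 64.7
0.265 [0.4812 0.0852] jaw ang 72.3
0.133 [0.4721 0.0632] jaw ang 79.9
0.0 [0.4659 0.0401] jaw ang 87.5
```

Request:
drive_tool:
  increments:
    - {"claw": 1, "offset": [0.06, -0.04, 0], "rotation": [0, 0, -0.12]}
    - {"claw": 1, "offset": [0.12, -0.08, 0], "rotation": [0, 0, -0.24]}
    - {"claw": 1, "offset": [0.18, -0.12, 0], "rotation": [0, 0, -0.36]}
    - {"claw": 1, "offset": [0.24, -0.16, 0], "rotation": [0, 0, -0.48]}
    - {"claw": 1, "offset": [0.3, -0.2, 0], "rotation": [0, 0, -0.6]}
    - {"claw": 1, "offset": [0.36, -0.24, 0], "rotation": [0, 0, -0.72]}
    - {"claw": 1, "offset": [0.42, -0.28, 0], "rotation": [0, 0, -0.84]}
    - {"claw": 1, "offset": [0.48, -0.32, 0], "rotation": [0, 0, -1]}

```text
time_s: 2.1
ee_pos: [0.4449, 0.3082, 0.4049]
tcp_rot: [0.605, 0.367, 0.604, -0.367]
force: [-0.9, 1.3, -0.6]
opening: 0.0002
```

Request:
drive_tool:
  increments:
    - {"claw": 1, "offset": [0.07, -0.05, 0], "rotation": [0, 0, 0]}
    - {"claw": 1, "offset": [0.14, -0.1, 0], "rotation": [0, 0, 0]}
    - {"claw": 1, "offset": [0.21, -0.15, 0], "rotation": [0, 0, 0]}
    - {"claw": 1, "offset": [0.28, -0.2, 0], "rotation": [0, 0, 0]}
    - {"claw": 1, "offset": [0.28, -0.2, -0.07], "rotation": [0, 0, 0]}
    - {"claw": 1, "offset": [0.28, -0.2, -0.14], "rotation": [0, 0, 0]}
    - {"claw": 1, "offset": [0.28, -0.2, -0.2], "rotation": [0, 0, 0]}
    - {"claw": 1, "offset": [0.28, -0.2, -0.243], "rotation": [0, 0, 0]}

```text
time_s: 2.9
ee_pos: [0.6108, 0.1888, 0.2559]
tcp_rot: [0.604, 0.365, 0.606, -0.367]
force: [-0.3, -0.6, 0.1]
opening: -0.0
```

```bash
python3 - <<'E'
import cv2
from bench import r
o=r.get_obs(); print(o["ee_pos"],o["force"],o["q"].round(2))
a=[]
for n,(y,x) in (("scene",(100,165)),("top",(135,140))):
    c=r.read_camera(n)["color"][y:y+150,x:x+200]; a.append(cv2.resize(c[...,::-1],None,fx=2,fy=2,interpolation=cv2.INTER_CUBIC))
cv2.imwrite("pics/p1.png",cv2.hconcat(a))
E
```

```text
[0.61079968 0.1887788  0.2558773 ] [-0.29754051 -0.59255969  0.05873091] [ 0.3   0.54 -0.09  0.94  0.    1.39]
```

View pics/p1.png

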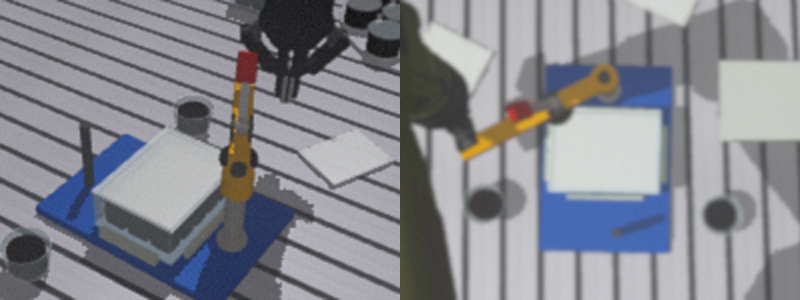

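Request:
drive_tool:
  increments:
    - {"claw": 1, "offset": [-0.042, -0.021, 0], "rotation": [0, 0, 0]}
    - {"claw": 1, "offset": [-0.061, -0.028, 0], "rotation": [0, 0, 0.07]}
    - {"claw": 1, "offset": [-0.079, -0.036, 0], "rotation": [0, 0, 0.14]}
    - {"claw": 1, "offset": [-0.097, -0.045, 0], "rotation": [0, 0, 0.22]}
    - {"claw": 1, "offset": [-0.114, -0.055, 0], "rotation": [0, 0, 0.31]}
    - {"claw": 1, "offset": [-0.13, -0.067, 0], "rotation": [0, 0, 0.4]}
    - {"claw": 1, "offset": [-0.145, -0.079, 0], "rotation": [0, 0, 0.48]}
    - {"claw": 1, "offset": [-0.16, -0.093, 0], "rotation": [0, 0, 0.56]}

```text
time_s: 3.8
ee_pos: [0.5163, 0.1341, 0.2612]
tcp_rot: [0.672, 0.225, 0.67, -0.222]
force: [0.9, 1.0, -0.1]
opening: 0.0
```

```bash
cat > pic.py <<'E'
import cv2,sys
from bench import r
o=r.get_obs(); print(o["time_s"],o["ee_pos"],o["force"],o["q"].round(2))
a=[]
for n,(y,x) in (("scene",(100,165)),("top",(135,140))):
    c=r.read_camera(n)["color"][y:y+150,x:x+200]; a.append(cv2.resize(c[...,::-1],None,fx=2,fy=2,interpolation=cv2.INTER_CUBIC))
cv2.imwrite("pics/"+sys.argv[1]+".png",cv2.hconcat(a))
E
python3 pic.py p2
```

```text
3.8 [0.51627249 0.13412054 0.26116779] [ 0.93026456  0.99173536 -0.14926045] [ 0.25  0.37 -0.37  0.82  0.    0.9 ]
```

View pics/p2.png

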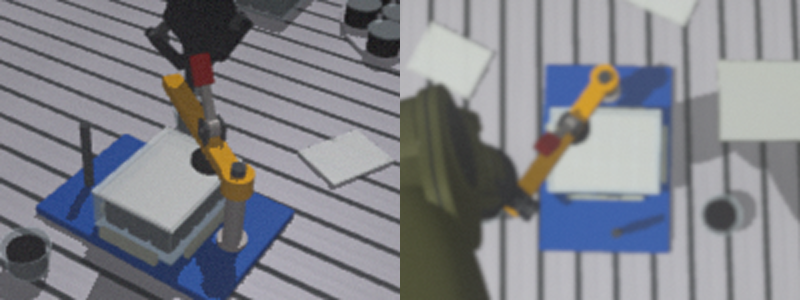

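Request:
drive_tool:
  increments:
    - {"claw": 1, "offset": [-0.014, -0.014, 0], "rotation": [0, 0, 0.09]}
    - {"claw": 1, "offset": [-0.026, -0.03, 0], "rotation": [0, 0, 0.17]}
    - {"claw": 1, "offset": [-0.038, -0.046, 0], "rotation": [0, 0, 0.26]}
    - {"claw": 1, "offset": [-0.048, -0.063, 0], "rotation": [0, 0, 0.34]}
    - {"claw": 1, "offset": [-0.058, -0.08, 0], "rotation": [0, 0, 0.43]}
    - {"claw": 1, "offset": [-0.066, -0.098, 0], "rotation": [0, 0, 0.52]}
    - {"claw": 1, "offset": [-0.073, -0.117, 0], "rotation": [0, 0, 0.6]}
    - {"claw": 1, "offset": [-0.078, -0.135, 0], "rotation": [0, 0, 0.68]}

```text
time_s: 4.7
ee_pos: [0.4697, 0.0528, 0.2603]
tcp_rot: [0.707, 0.04, 0.705, -0.039]
force: [-0.8, 1.6, 0.6]
opening: -0.0002
```

```bash
python3 pic.py p3
```

```text
4.7 [0.46965143 0.05279002 0.26029544] [-0.81991118  1.58963119  0.61648728] [ 0.11  0.28 -0.51  0.77  0.    0.22]
```

View pics/p3.png

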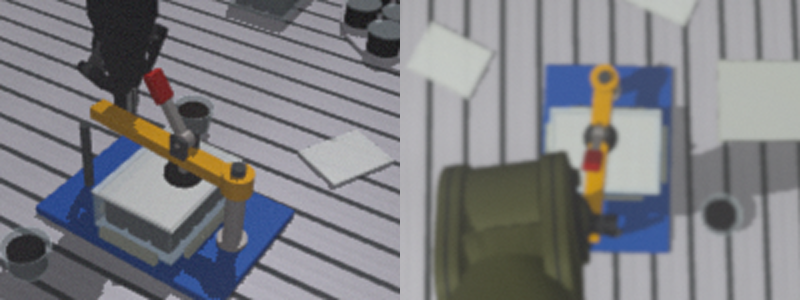

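Request:
drive_tool:
  increments:
    - {"claw": 1, "offset": [-0.001, -0.005, 0], "rotation": [0, 0, 0.04]}
    - {"claw": 1, "offset": [-0.003, -0.01, 0], "rotation": [0, 0, 0.08]}
    - {"claw": 1, "offset": [-0.004, -0.014, 0], "rotation": [0, 0, 0.09]}
    - {"claw": 1, "offset": [-0.005, -0.018, 0], "rotation": [0, 0, 0.09]}
    - {"claw": 1, "offset": [-0.005, -0.021, 0], "rotation": [0, 0, 0.09]}
    - {"claw": 1, "offset": [-0.005, -0.023, 0], "rotation": [0, 0, 0.09]}
    - {"claw": 1, "offset": [-0.005, -0.023, 0], "rotation": [0, 0, 0.09]}
    - {"claw": 1, "offset": [-0.005, -0.023, 0], "rotation": [0, 0, 0.09]}

```text
time_s: 5.6
ee_pos: [0.466, 0.039, 0.2591]
tcp_rot: [0.707, 0.015, 0.707, -0.015]
force: [0.5, 1.8, 0.9]
opening: -0.0001
```

Not yet at the stop, judging by the force. I'll continue in small steps.

Request:
drive_tool:
  increments:
    - {"claw": 1, "offset": [0, -0.002, 0], "rotation": [0, 0, 0]}
    - {"claw": 1, "offset": [0, -0.004, 0], "rotation": [0, 0, 0]}
    - {"claw": 1, "offset": [0, -0.006, 0], "rotation": [0, 0, 0]}
    - {"claw": 1, "offset": [0, -0.008, 0], "rotation": [0, 0, 0]}
    - {"claw": 1, "offset": [0, -0.009, 0], "rotation": [0, 0, 0]}
    - {"claw": 1, "offset": [0, -0.01, 0], "rotation": [0, 0, 0]}
    - {"claw": 1, "offset": [0, -0.01, 0], "rotation": [0, 0, 0]}
    - {"claw": 1, "offset": [0, -0.01, 0], "rotation": [0, 0, 0]}

```text
time_s: 6.4
ee_pos: [0.466, 0.0364, 0.2592]
tcp_rot: [0.707, 0.019, 0.707, -0.009]
force: [-0.7, 19.5, 1.5]
opening: -0.0001
```

```bash
python3 pic.py p4
```

```text
6.4 [0.46598316 0.03635355 0.25922638] [-0.69062943 19.50644151  1.51247348] [ 0.07  0.28 -0.53  0.76  0.01  0.11]
```

View pics/p4.png

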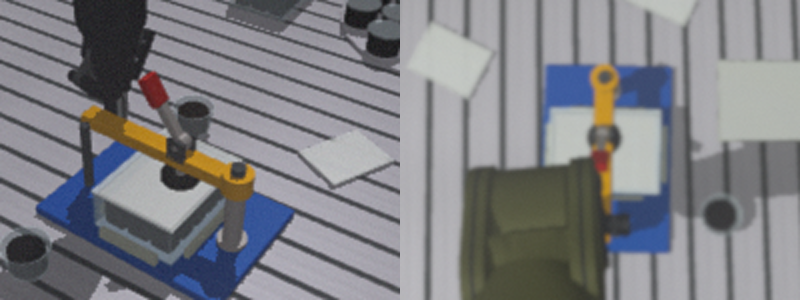

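```bash
python3 - <<'E'
from plan import *
def tgt(e,d=.066,over=0,hw=.011):
    e=np.radians(e); n=.006-over
    return toW(P,[[-(.07+d*np.cos(e)-n*np.sin(e)-hw),0,.118+d*np.sin(e)+n*np.cos(e)+.173]])[0]
print("pre", toW(P,[[-.065,0,.351]]))
for e in [65,60,55,50,45,40,35,30,25,20,15,10,5,2,0]: print(e,tgt(e).round(4))
E
```

```text
pre [[0.57762129 0.00818552 0.351     ]]
65 [0.5612 0.0089 0.3534]
60 [0.5558 0.0091 0.3512]
55 [0.5507 0.0094 0.3485]
50 [0.5458 0.0096 0.3454]
45 [0.5412 0.0098 0.3419]
40 [0.537 0.01  0.338]
35 [0.533  0.0102 0.3338]
30 [0.5295 0.0103 0.3292]
25 [0.5264 0.0104 0.3243]
20 [0.5237 0.0106 0.3192]
15 [0.5215 0.0107 0.3139]
10 [0.5197 0.0107 0.3084]
5 [0.5185 0.0108 0.3027]
2 [0.5179 0.0108 0.2993]
0 [0.5177 0.0108 0.297 ]
```

Request:
drive_tool:
  increments:
    - {"claw": 1, "offset": [0, 0.01, 0], "rotation": [0, 0, 0]}
    - {"claw": 1, "offset": [0, 0.03, 0], "rotation": [0, 0, 0]}
    - {"claw": 1, "offset": [0, 0.05, 0], "rotation": [0, 0, 0]}
    - {"claw": 1, "offset": [0, 0.05, 0.06], "rotation": [0, 0, 0]}
    - {"claw": 1, "offset": [0, 0.05, 0.12], "rotation": [0, 0, 0]}
    - {"claw": 1, "offset": [0, 0.05, 0.18], "rotation": [0, 0, 0]}
    - {"claw": 1, "offset": [0, 0.05, 0.24], "rotation": [0, 0, 0]}
    - {"claw": 1, "offset": [0, 0.05, 0.24], "rotation": [0, 0, 0]}

```text
time_s: 7.3
ee_pos: [0.4672, 0.0634, 0.4076]
tcp_rot: [0.71, 0.015, 0.704, -0.014]
force: [1.3, -0.4, 0.2]
opening: 0.0001
```

```bash
python3 pic.py p5; python3 - <<'E'
from plan import *
from bench import r
o=r.get_obs(); print(o["ee_pos"])
c=r.read_camera("scene"); print(r.find_in("scene","lever_tip")[:2],r.find_in("scene","lever_hinge")[:2])
for ph in (0,.05,.1,.15,.2): print(ph,proj(c,toW(P,[leverP(0,ph,.08),leverP(0,ph,.046),leverP(0,ph,0)])).round(1).tolist())
print("strap end corners",proj(c,toW(P,[strapP(0,.2,.106,.012),strapP(0,.2,.106,-.012)])))
a=c["color"][115:195,180:300,::-1]; cv2.imwrite("pics/z5.png",cv2.resize(a,None,fx=6,fy=6,interpolation=cv2.INTER_CUBIC))
E
```

```text
7.3 [0.46724348 0.06341916 0.4076147 ] [ 1.27960561 -0.37528313  0.21217381] [ 0.14  0.16 -0.26  1.14 -0.    0.18]
[0.4658942  0.06317034 0.40342748]
[{'centre': [153.7, 248.1], 'p': 0.52}] [{'centre': [150.2, 244.6], 'p': 0.57}]
0 [[242.3, 137.1], [248.0, 152.1], [255.4, 171.6]]
0.05 [[240.9, 137.3], [247.2, 152.2], [255.4, 171.6]]
0.1 [[239.5, 137.5], [246.4, 152.3], [255.4, 171.6]]
0.15 [[238.2, 137.9], [245.6, 152.5], [255.4, 171.6]]
0.2 [[236.9, 138.3], [244.9, 152.7], [255.4, 171.6]]
strap end corners [[211.50043448 152.06024365]
 [204.65863218 157.11365077]]
```

View pics/z5.png

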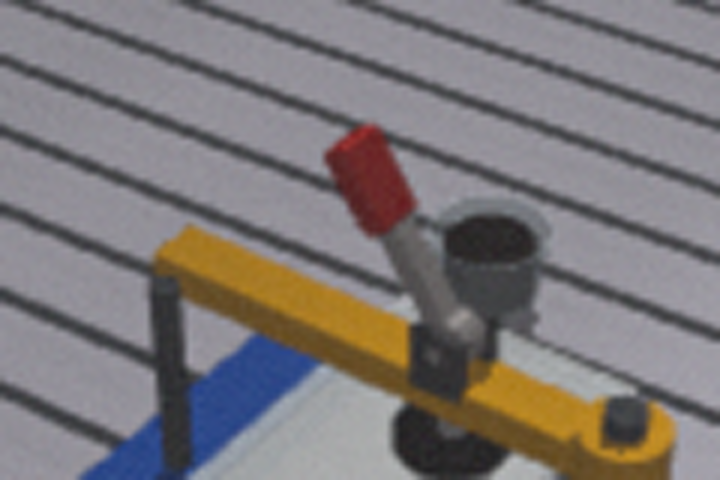

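View pics/p5.png

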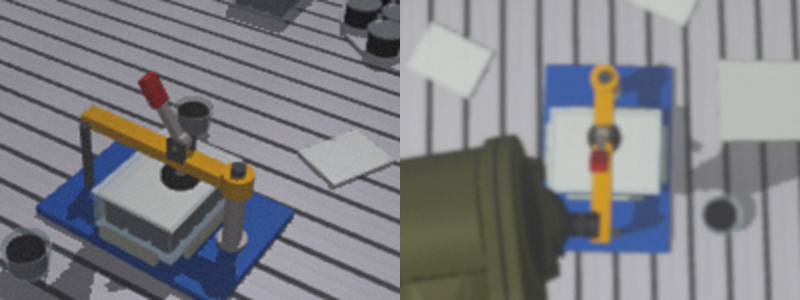

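Request:
drive_tool:
  increments:
    - {"claw": 1, "offset": [0.06, -0.03, 0], "rotation": [0, 0, 0]}
    - {"claw": 1, "offset": [0.12, -0.06, 0], "rotation": [0, 0, 0]}
    - {"claw": 1, "offset": [0.187, -0.09, 0], "rotation": [0, 0, 0]}
    - {"claw": 1, "offset": [0.187, -0.09, 0], "rotation": [0, 0, 0]}
    - {"claw": 1, "offset": [0.187, -0.09, -0.03], "rotation": [0, 0, 0]}
    - {"claw": 1, "offset": [0.187, -0.09, -0.06], "rotation": [0, 0, 0]}
    - {"claw": 1, "offset": [0.187, -0.09, -0.097], "rotation": [0, 0, 0]}
    - {"claw": 1, "offset": [0.187, -0.09, -0.097], "rotation": [0, 0, 0]}

```text
time_s: 8.35
ee_pos: [0.5756, 0.009, 0.3404]
tcp_rot: [0.704, 0.015, 0.71, -0.015]
force: [-1.0, -0.4, 0.1]
opening: -0.0003
```

```bash
python3 pic.py p6
```

```text
8.35 [0.57555724 0.00902075 0.34043017] [-0.99330704 -0.42035637  0.13063441] [ 0.02  0.38 -0.13  1.07  0.    0.06]
```

View pics/p6.png

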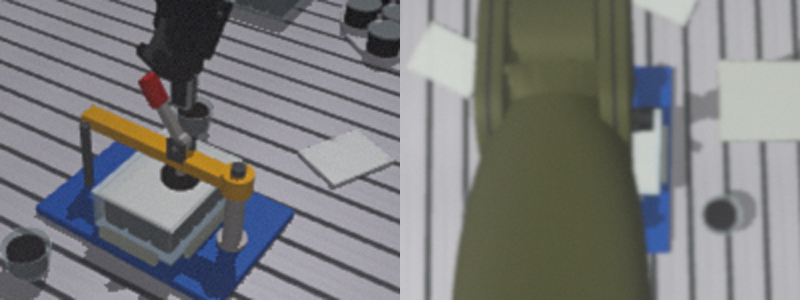

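Request:
drive_tool:
  increments:
    - {"claw": 1, "offset": [-0.025, 0.001, 0.006], "rotation": [0, 0, 0]}
    - {"claw": 1, "offset": [-0.046, 0.002, 0.006], "rotation": [0, 0, 0]}
    - {"claw": 1, "offset": [-0.054, 0.002, 0.001], "rotation": [0, 0, 0]}
    - {"claw": 1, "offset": [-0.062, 0.002, -0.005], "rotation": [0, 0, 0]}
    - {"claw": 1, "offset": [-0.069, 0.003, -0.012], "rotation": [0, 0, 0]}
    - {"claw": 1, "offset": [-0.076, 0.003, -0.019], "rotation": [0, 0, 0]}
    - {"claw": 1, "offset": [-0.082, 0.003, -0.026], "rotation": [0, 0, 0]}
    - {"claw": 1, "offset": [-0.087, 0.003, -0.034], "rotation": [0, 0, 0]}

```text
time_s: 9.25
ee_pos: [0.5256, 0.0108, 0.3239]
tcp_rot: [0.707, 0.015, 0.707, -0.014]
force: [0.4, 2.0, 4.0]
opening: 0.0001
```

```bash
python3 pic.py p7
```

```text
9.25 [0.52560421 0.01076354 0.32388224] [0.42535953 2.00112019 4.01511345] [ 0.02  0.31 -0.29  0.97  0.    0.06]
```

View pics/p7.png

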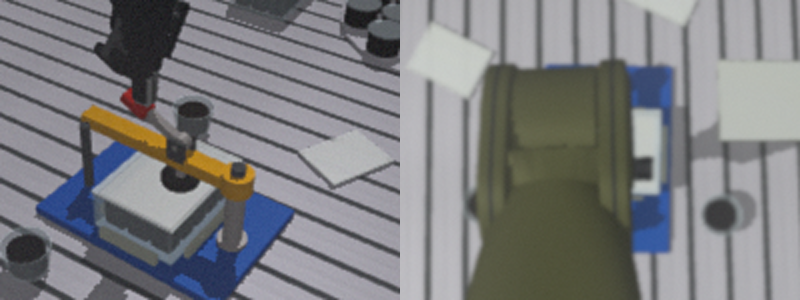

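Request:
drive_tool:
  increments:
    - {"claw": 1, "offset": [-0.004, 0, -0.009], "rotation": [0, 0, 0]}
    - {"claw": 1, "offset": [-0.008, 0, -0.018], "rotation": [0, 0, 0]}
    - {"claw": 1, "offset": [-0.011, 0.001, -0.027], "rotation": [0, 0, 0]}
    - {"claw": 1, "offset": [-0.013, 0.001, -0.036], "rotation": [0, 0, 0]}
    - {"claw": 1, "offset": [-0.014, 0.001, -0.042], "rotation": [0, 0, 0]}
    - {"claw": 1, "offset": [-0.014, 0.001, -0.045], "rotation": [0, 0, 0]}
    - {"claw": 1, "offset": [-0.014, 0.001, -0.048], "rotation": [0, 0, 0]}
    - {"claw": 1, "offset": [-0.014, 0.001, -0.048], "rotation": [0, 0, 0]}

```text
time_s: 10.15
ee_pos: [0.517, 0.0111, 0.2987]
tcp_rot: [0.708, 0.015, 0.706, -0.015]
force: [-8.1, -1.5, 26.4]
opening: -0.0001
```

```bash
python3 pic.py p8
```

```text
10.15 [0.51698759 0.01105895 0.29867443] [-8.05120602 -1.48614176 26.37036315] [ 0.02  0.32 -0.35  0.9  -0.    0.06]
```

View pics/p8.png

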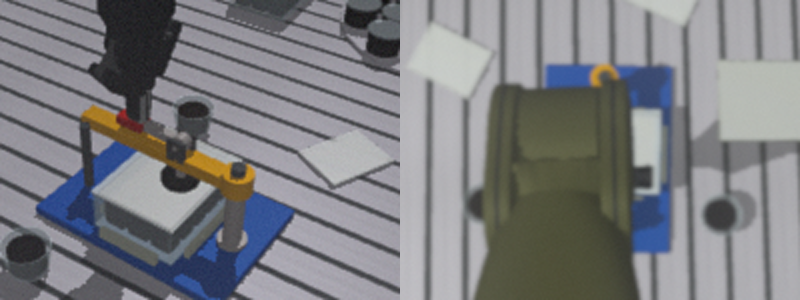

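Request:
drive_tool:
  increments:
    - {"claw": 1, "offset": [0, 0, 0.01], "rotation": [0, 0, 0]}
    - {"claw": 1, "offset": [0, 0, 0.04], "rotation": [0, 0, 0]}
    - {"claw": 1, "offset": [0, 0, 0.1], "rotation": [0, 0, 0]}
    - {"claw": 1, "offset": [0, 0, 0.17], "rotation": [0, 0, 0]}
    - {"claw": 1, "offset": [-0.06, 0.04, 0.2], "rotation": [0, 0, 0]}
    - {"claw": 1, "offset": [-0.1, 0.1, 0.2], "rotation": [0, 0, 0]}
    - {"claw": 1, "offset": [-0.14, 0.16, 0.2], "rotation": [0, 0, 0]}
    - {"claw": 1, "offset": [-0.18, 0.22, 0.2], "rotation": [0, 0, 0]}

```text
time_s: 11.05
ee_pos: [0.408, 0.144, 0.4148]
tcp_rot: [0.707, 0.015, 0.707, -0.015]
force: [0.6, 0.7, 0.7]
opening: 0.0
```

Request:
drive_tool:
  increments:
    - {"claw": 1, "offset": [-0.04, 0.06, 0], "rotation": [0, 0, 0]}
    - {"claw": 1, "offset": [-0.08, 0.12, 0], "rotation": [0, 0, 0]}
    - {"claw": 1, "offset": [-0.12, 0.18, 0], "rotation": [0, 0, 0]}
    - {"claw": 1, "offset": [-0.16, 0.24, 0], "rotation": [0, 0, 0]}
    - {"claw": 1, "offset": [-0.2, 0.3, 0], "rotation": [0, 0, 0]}
    - {"claw": 1, "offset": [-0.2, 0.3, 0], "rotation": [0, 0, 0]}
    - {"claw": 1, "offset": [-0.2, 0.3, 0], "rotation": [0, 0, 0]}
    - {"claw": 1, "offset": [-0.2, 0.3, 0], "rotation": [0, 0, 0]}

```text
time_s: 11.85
ee_pos: [0.2895, 0.3225, 0.4149]
tcp_rot: [0.707, 0.014, 0.707, -0.016]
force: [0.0, -0.2, -0.4]
opening: 0.0003
```

```bash
python3 pic.py p9; python3 - <<'E'
from plan import *
from bench import r
c=r.read_camera("scene")
for ph in (.9,1,1.1): print(ph,((proj(c,toW(P,[leverP(0,ph,.08),leverP(0,ph,.046)]))-[180,115])*6).round().tolist())
a=c["color"][115:215,180:310,::-1]; cv2.imwrite("pics/z9.png",cv2.resize(a,None,fx=6,fy=6,interpolation=cv2.INTER_CUBIC))
E
```

```text
11.85 [0.28952291 0.32254694 0.4148547 ] [ 0.03121538 -0.17680843 -0.38587565] [ 0.84  0.1  -0.31  1.16 -0.    0.88]
0.9 [[275.0, 219.0], [349.0, 269.0]]
1 [[272.0, 235.0], [347.0, 279.0]]
1.1 [[272.0, 252.0], [347.0, 288.0]]
```

View pics/p9.png

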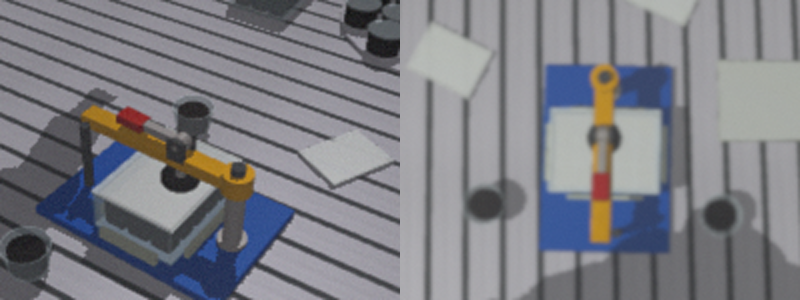

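View pics/z9.png

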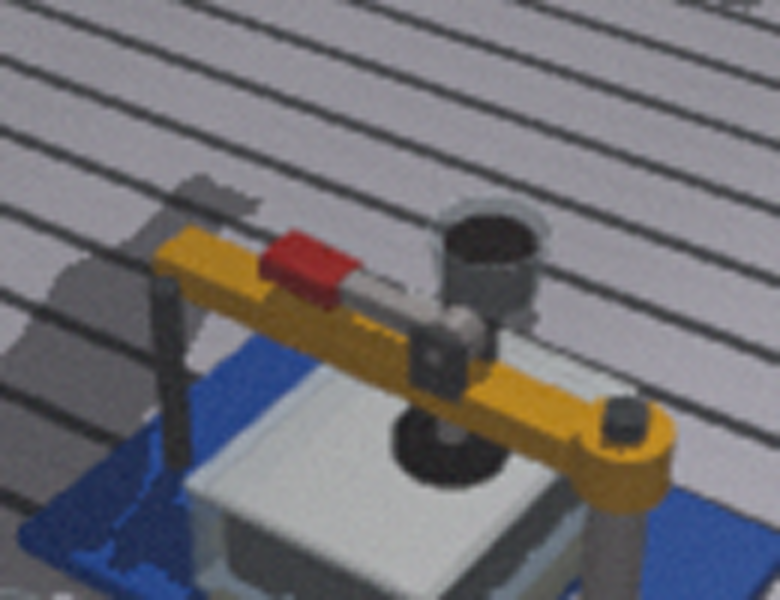

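```bash
python3 - <<'E'
from bench import r
print(r.finish_job(), r.get_obs()["time_s"])
E
```

```text
the job is handed in; nothing more can be done
the job is handed in; nothing more can be done
```

The lid is clamped and the job is handed in, at about 12 s on the robot clock. With the closed fingers I pushed the strap round until it met the stop pin, where the side force rose to about 19 N. Only then did I push the lever down along its arc until it met its end stop at about 26 N.

- **Strap and lever:** the last pictures, taken with the arm withdrawn, show the strap on its pin. The lever lies where the model puts it at 1.1 rad, to about a pixel.
- **Pad and tub:** the pad sits down on the lid, with the tub still in its nest. I could not measure the pad's force on the lid directly.
- **Surroundings:** the cups and the stack of spare lids look unmoved. I compared them by eye, and the final picture shows only part of the stack.
- **Robot:** it touches nothing, with a force reading near zero.
- **Disagreement:** the network found the lever tip and hinge wrongly after closing, about 15 pixels from the tip and 24 from the hinge. I went by the calibrated model and the pictures instead.

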